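Demould a casting and show it to the inspection camera

ROBOT

A 6-joint arm with a two-finger parallel gripper is mounted at the origin on the work surface. World frame = base frame: x ahead of the robot, y to its left, z up, the work surface at z = 0. Lengths are in mm, angles in rad, forces in N, time in s.
With the tool pointing down it reaches from about 350 to 925 mm from the base axis. Payload 6.4 kg.
Tool frame: the origin (TCP) lies on the centre line of the jaws, within the pads' length; the fingertips stand 17 mm ahead of it and the grasp point (between the pads) lies 2 mm behind it; z points along the fingers, y is the line along which they close (so a half turn about z gives the same grasp; the last joint's range is limited). The gripper opens to 85 mm and grips with 20 to 120 N. Pads are 22 mm wide; open, the fingers measure 114 mm over their backs; the gripper's body (76 mm by 85 mm) begins 54 mm behind the grasp point. The pads swing forward as they close: fully open they stand 13 mm farther back than shut.
Start: joints at [1.011, 0.245, 1.558, -0, 1.339, -0.174], TCP at [244.593, 602.236, 248.29] pointing down, gripper open.
Joint ranges: [-3.13, 3.13], [-1.02, 2.26], [0.13, 2.54], [-0.95, 4.09], [0.21, 2.88], [-2.74, 2.74]. Speed limits (rad/s): [2.57, 2.57, 3.14, 3.14, 3.14, 3.14].

INTERFACE

Orientations are given as a rotation vector (axis times angle).
In Python, from rig import manip, get_image, camera_info, close_job gives the robot as it stands.
- The arm moves only by the tool apply_moves, never from a script. Its argument "moves" is a list of rows, each a list of 3 entries, a list of its own where there are three numbers: the turn, a rotation vector about the tool's x, y, z scaled (see below), then the shift along the tool's x, y, z scaled (see below), then the opening, from 0 (shut) to 1 (fully open). A call has 1 to 12 rows; each row shifts and turns the commanded pose from where the row before left it, along the tool's axes as they then stand; what a row does not reach is not made up. The controller multiplies each number of a shift by 30 mm and each number of a turn by 0.12 rad. A row lasts 1/12 s, in which the tool goes at most 41.7 mm and 7.16 degrees, less where a joint would pass 70% of its speed; a pose out of reach is approached as far as the arm can. A call with a number of a shift or a turn outside -1 to 1 is refused whole. A call with a gripper value outside its range is refused whole. The fingers move at their own pace and stop on an object; "squeeze" is the grip in N (left out, the last holds). Time passes only in rows, so rows that do not move let the fingers close. It gives the time, the measured TCP pose, the force, the opening and the grip force at its end, in the units of the state.
- manip.get_state(): the state, without advancing time (a new reading comes with each control period).
- get_image(name): name is "side" or "top"; returns the picture (400x640x3 uint8, blue, green, red); there is no depth.
- camera_info(name): a dict with "intrinsics" (3x3 intrinsics, pixels), "D" ([k1, k2, p1, p2, k3] as OpenCV has them; the pictures are not rectified), "rvec" (rotation vector, rad) and "tvec" (3), from world to camera coordinates, as OpenCV has them. Camera axes: x right, y down, z forward; pixel columns grow to the right and rows downward; lengths in mm; the calibration is good to about 2 mm. A picture is of the moment at which its call begins. camera_info takes no time and is no camera call.
- close_job(): hands the job in; it is judged then, once.
The state is a dict: "clock": time; "joint_pos": joint angles; "joint_vel": joint speeds; "effort": joint torques, N m; "ee_pos": TCP position; "tool_rot": TCP orientation; "wrist_force": force on the tool from outside, world axes, zero at the start; "moment": the same for the moment, N m; "grip_width": finger opening in mm; "gripper_force": force on a finger pad.
Only numpy, scipy, OpenCV 4.12 (cv2) and the standard library are available. Lean on these libraries where they do the work, as an engineer would, in place of code of your own. Each camera call takes 0.05 s, during which the arm holds its last target. There are 200 camera calls.

TASK

First take the steel setting weight off the casting in the mould and put it away, fully seated, in its own recess: the one empty weight stand. Then draw the casting straight up out of the mould and hold it in the air in front of the inspection camera: the end of its round boss on the lens axis 120 mm from the glass, the bossed face square to the lens, and the casting the right way up as the camera sees it (the camera looks downwards, so the casting leans back with it). Finish holding it there, still and gripped, without touching the camera, and leave the other weights, the bottle and the cup where they are.

Things in the scene. Friction and masses are not known exactly. Their poses are not given: they have to be found in the camera images.
- weight: steel setting weight, standing on the casting at the start: round base 40 mm in diameter and 26 mm high, a 12 mm neck, then a grip knob 20 mm in diameter from 38 to 54 mm above the underside; 57 mm tall in all, 0.24 to 0.4 kg. Origin at the centre of its underside, z up.
- middle_stand: the weight's own stand, the only empty one, in any place of a row of three fixed to the bench, 90 mm or more between centres: an aluminium block 70 x 70 x 18 mm, two dark dots on its top, with a round recess 43 mm in diameter, 10 mm deep in its middle. The other two are alike (one or three dots, recesses 33 and 53 mm) but hold their own weights. Origin at the centre of its underside, z up.
- recess (a point): centre of the floor of the empty recess, 8 mm above the bench, where the centre of the weight's underside belongs. Axes as the stand.
- mould: grey plastic mould block 100 x 90 x 36 mm (x, y, z), bolted to the bench, with a rectangular pocket 33 x 49 mm, 28 mm deep, straight walls. Origin at the centre of its underside; z up; its yaw is within 0.5 rad of the world's.
- casting: white resin block, upright, 30 x 46 x 62 mm (x, y, z), 0.07 to 0.14 kg, loose in the pocket, its upper 34 mm out of the mould (top 70 mm above the bench). On its +x face, turned away from the robot at the start, a round boss 18 mm in diameter sticks out 6 mm, axis 48 mm above the underside. Grip it across its plain ends, 46 mm apart along y. Origin at the centre of its underside, z up.
- casting_face (a point): centre of the end of the boss, at (21, 0, 48) mm in the casting's frame.
- casting_back (a point): centre of the plain face behind the boss at the boss's height, at (-15, 0, 48) mm in the casting's frame.
- camera: inspection camera stand fixed to the bench: dark base plate 90 x 90 x 12 mm, post 20 mm in diameter, camera head on top, about 330 mm tall. It stands beyond the other things and looks back towards the robot, within 0.35 rad of straight back. Origin at the bench, 4 mm in front (to -x) of the post's axis; z up, its -x is the level part of the viewing direction.
- lens: the camera's head: black lens barrel 34 mm in diameter, white ring light 56 mm in diameter, grey housing behind. Origin at the centre of the lens glass, 270 mm above the bench, 60 mm to -x of the stand's origin. It looks along its own -x, which dips 25 degrees (0.436 rad) below level; z is the camera's up. A casting held right has the same axes as the lens.
- view_point (a point): where the centre of the boss's end must be: on the lens axis, 120 mm in front of the glass, at (-120, 0, 0) mm in the lens frame, about 219 mm above the bench.
- small_weight: bystander: the small weight in its stand, shaped like the setting weight, base 30 mm in diameter, top 61 mm above the bench; origin at the centre of its underside.
- large_weight: bystander: the large weight in its stand, shaped like the setting weight, base 50 mm in diameter, top 71 mm above the bench; origin at the centre of its underside.
- resin_bottle: bystander: blue capped bottle 56 mm in diameter, 140 mm tall, on the bench to the robot's left of the mould; origin at the centre of its underside.
- paper_cup: bystander: open brown paper cup, 76 mm across the rim, 90 mm tall, on the bench beyond the weight stands; origin at the centre of its underside.

How it is judged (in metres and radians):
On the way, in this order (a step that is already met when the one before it is completed fails the run):
1. the setting weight stands fully seated in the empty recess, let go and at rest (horizontal distance between weight and recess below 0.005 m and z of weight in the frame of recess below 0.003 m and angle between weight's own z axis and vertical below 0.06 rad and contact force between weight and the fingers below 0.1 N and linear speed of weight below 0.02 m/s), for 0.2 s.
2. the casting is out of the mould in the gripper (contact force between casting and the fingers above 1 N and contact force between casting and mould below 0.1 N and contact force between casting and camera below 0.1 N and contact force between casting and weight below 0.1 N and height (world z) of casting above 0.045 m), for 0.2 s.
At the end, for the whole second after the job is handed in: Weight upright in the empty recess (5 mm of centre, under 3 mm off its floor), let go. Casting still, held by the fingers alone; boss end within 20 mm of the view point, facing the lens; its x and z axes within 0.17 rad of the lens's, top up, over 100 mm above the bench (all of step 1 and contact force between casting and the fingers above 1 N and contact force between casting and mould below 0.1 N and contact force between casting and camera below 0.1 N and contact force between casting and weight below 0.1 N and distance between casting_face and view_point below 0.02 m and angle between the x axis of casting and the x axis of lens, either way round below 0.17 rad and angle between the z axis of casting and the z axis of lens, either way round below 0.17 rad and angle between casting's own z axis and vertical below 0.9 rad and x of casting_back in the frame of lens below -0.12 m and height (world z) of casting above 0.1 m and linear speed of casting below 0.02 m/s and angular speed of casting below 0.15 rad/s); the arm keeps its last pose, push and grip.
It fails at once if another weight is disturbed (moved more than 15 mm) (distance of any of small_weight, large_weight from where it was at the start of the episode above 0.015 m).
It fails at once if the bottle or the cup is disturbed (moved more than 30 mm) (distance of any of resin_bottle, paper_cup from where it was at the start of the episode above 0.03 m).
It fails at once if the camera is touched with more than 1 N (contact force between anything else and camera above 1 N).
It also fails if it takes over 64 s, if anything falls off the work surface, if the arm or the gripper's body presses on something with over 40 N, if the wrist force passes 120 N, or if a joint passes its speed limit or range.

## Working session

There is one attempt and no reset: what is moved stays moved. The work goes in short steps, Python scripts to look and compute and a tool call to move; the robot and the scene stay as the last step left them, time stands still between calls to the robot, and variables do not carry over. Pictures are saved under pics/ and viewed, at most 10 in all, crops included, and the job is handed in when it is done.

Besides the shell and the picture viewer there is one more tool, called after ">>>" by a JSON object that holds its "api" and its "payload", one argument or row to a line. apply_moves: Moves the arm, as the interface text tells. Shifts and turns lie within -1 to 1; 1 stands for 30 mm of shift or 0.12 rad of turn. Its arguments: {"type":"object","properties":{"moves":{"type":"array"},"squeeze":{"type":"number"}},"required":["moves"]}

```bash
mkdir -p pics; ls
python3 - <<'E'
from rig import manip,get_image,camera_info
import cv2
for n in("side","top"):
    cv2.imwrite(f"pics/{n}0.png",get_image(n)); c=camera_info(n); print(n,{k:__import__('numpy').array(v).round(4).tolist() for k,v in c.items()})
s=manip.get_state();print(s)
E
```

```text
pics
side {'intrinsics': [[365.1658, 0.0, 321.539], [0.0, 365.1658, 198.5897], [0.0, 0.0, 1.0]], 'D': [0.0209, 0.0, 0.0, 0.0, 0.0], 'rvec': [2.1533, -0.1804, 0.0807], 'tvec': [-598.345, 234.796, 926.5333]}
top {'intrinsics': [[377.4966, 0.0, 316.0305], [0.0, 377.4966, 202.7381], [0.0, 0.0, 1.0]], 'D': [-0.0706, 0.0, 0.0, 0.0, 0.0], 'rvec': [2.2017, -2.169, 0.085], 'tvec': [20.7331, 665.1412, 1295.2653]}
{'clock': 0.1, 'joint_pos': array([ 1.01087734e+00,  2.45726434e-01,  1.55891022e+00,  3.96870037e-06,
        1.33871080e+00, -1.74125548e-01]), 'joint_vel': array([ 0.00085753, -0.00243345, -0.00050767,  0.00105995,  0.00179941,
       -0.00032231]), 'effort': array([ 8.11269865e-05, -4.30672431e+01, -3.27128291e+01, -1.16526462e-04,
        2.83857058e-03, -9.03100698e-06]), 'ee_pos': array([244.34115716, 601.80786733, 247.29214369]), 'tool_rot': array([-6.02131567e-01, -3.08270282e+00,  2.57017122e-03]), 'wrist_force': array([-0.66052749,  0.65806479,  0.36757892]), 'moment': array([-0.00195137, -0.0207293 ,  0.02030607]), 'gripper_force': 0.0, 'grip_width': 85.4678020412625}
```

View pics/side0.png

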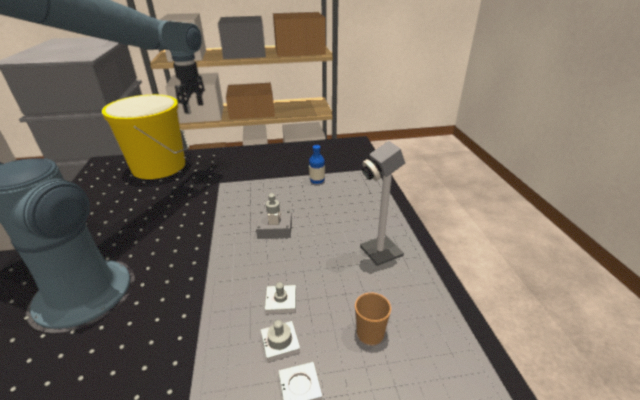

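View pics/top0.png

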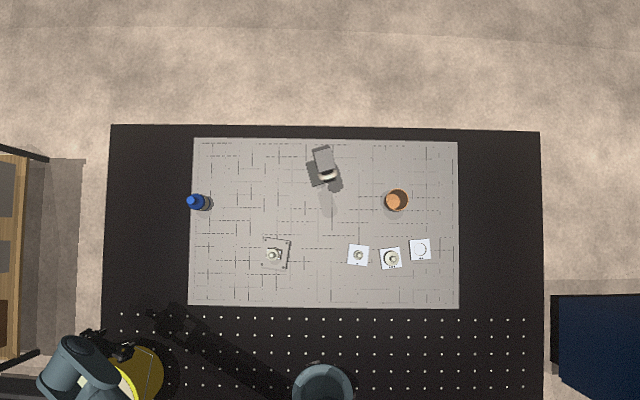

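The side view shows the weight on the casting at about (272,210), the camera head at (385,162) and the empty stand at (300,382). In the top view the mould is at (276,253), the empty stand at (420,249) and the camera at (323,170). I'll zoom in on each.

Run:
```python
import cv2,numpy as np
t=cv2.imread("pics/top0.png");s=cv2.imread("pics/side0.png")
r=lambda a,x0,x1,y0,y1,k:cv2.resize(a[y0:y1,x0:x1],None,fx=k,fy=k,interpolation=cv2.INTER_CUBIC)
a=np.hstack([r(t,250,305,225,280,7),r(t,395,450,225,280,7)])
b=np.hstack([r(t,295,350,140,220,3.5),r(t,335,435,230,280,5)[:, :577]]) if 0 else None
cv2.imwrite("pics/c1.png",a)
h=np.hstack([r(s,240,310,185,245,5.7),r(s,265,335,355,400,5.7)[:256] if 0 else cv2.copyMakeBorder(r(s,265,335,355,400,5.7),0,342-r(s,265,335,355,400,5.7).shape[0],0,0,cv2.BORDER_CONSTANT)])
cv2.imwrite("pics/c2.png",h)
c=np.hstack([r(t,295,355,135,225,6),r(s,350,420,135,270,4)])
cv2.imwrite("pics/c3.png",c);print(a.shape,h.shape,c.shape)
```

```text
(385, 770, 3) (342, 798, 3) (540, 640, 3)
```

View pics/c1.png

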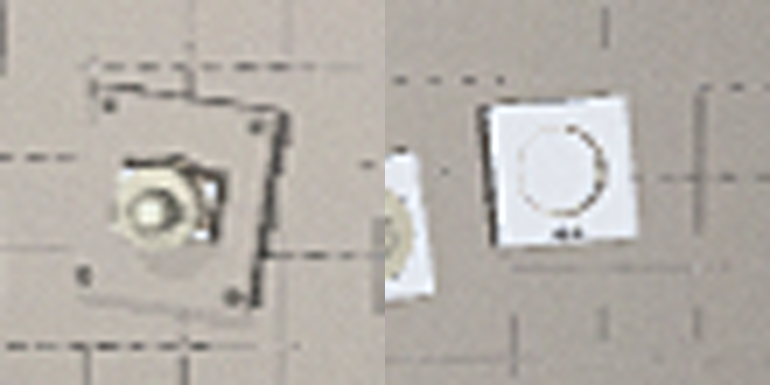

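View pics/c2.png

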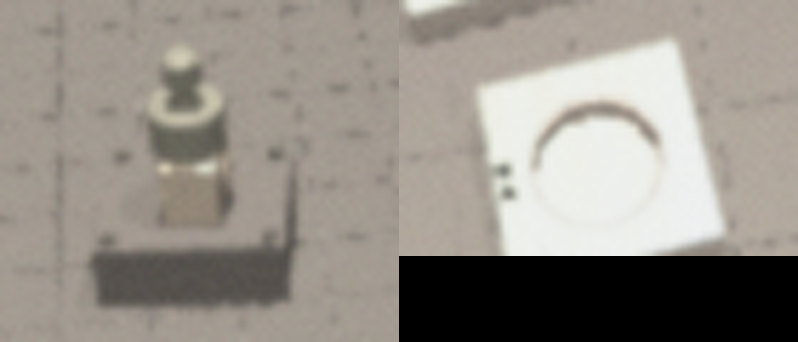

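View pics/c3.png

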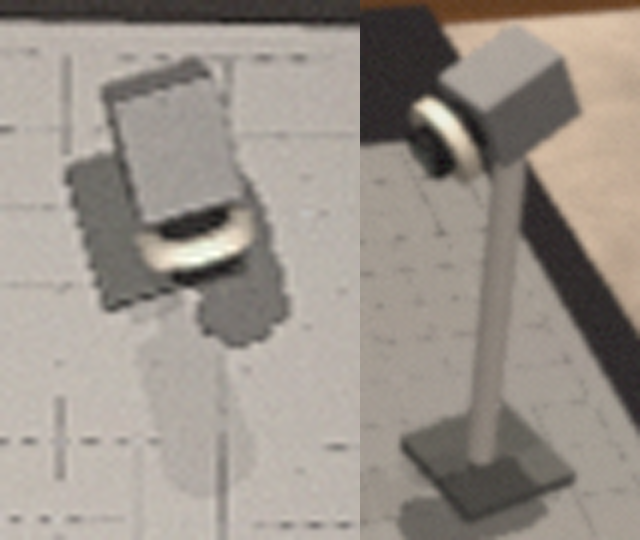

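The crops give clear features. They show the mould's screws and corners, the stand's corners, the weight's knob and base, and the camera's base corners, ring and barrel. I'll fit poses to these pixels.

```bash
cat > h.py <<'E'
import numpy as np,cv2
from scipy.optimize import least_squares
from rig import camera_info
C={n:{k:np.array(v,float) for k,v in camera_info(n).items()} for n in("side","top")}
def P(n,X):
    c=C[n];return cv2.projectPoints(np.array(X,float).reshape(-1,3),c["rvec"],c["tvec"],c["intrinsics"],c["D"])[0].reshape(-1,2)
def W(x,y,t,L,z=0):
    L=np.array(L,float);c,s=np.cos(t),np.sin(t)
    return np.c_[x+c*L[:,0]-s*L[:,1],y+s*L[:,0]+c*L[:,1],z+L[:,2]]
def px(pts,x0,y0,k,ox=0): return (np.array(pts,float)-[ox,0]+.5)/k-.5+[x0,y0]
def fit(obs,p0):
    # obs: list (cam, fn(p)->Nx3, pixels)
    f=lambda p:np.concatenate([(P(n,g(p))-q).ravel() for n,g,q in obs])
    r=least_squares(f,p0,loss='soft_l1');print(r.x.round(3),'res',f(r.x).reshape(-1,2).round(1).tolist());return r.x
E
python3 - <<'E'
from h import *
st=[[35,35,18],[35,-35,18],[-35,-35,18],[-35,35,18],[0,0,18]]
t=px([(490,105),(627,97),(638,237),(497,245),(562,170)],395,225,7,385)
s=px([(725,233),(477,88),(674,40),(597,165)],265,355,5.7,399)
fit([("top",lambda p:W(*p,st),t),("side",lambda p:W(*p,[[-35,-35,18],[-35,35,18],[35,35,18],[0,0,18]]),
 px([(510,275),(477,88),(674,40),(597,165)],265,355,5.7,399)) if 0 else ("side",lambda p:W(*p,[[-35,35,18],[35,35,18],[35,-35,18],[0,0,18]]),px([(477,88),(674,40),(725,233),(597,165)],265,355,5.7,399))],[500,-350,0])
print('mould')
sc=lambda p:W(*p[:3],[[p[3],p[4],36],[p[3],-p[4],36],[-p[3],p[4],36],[-p[3],-p[4],36]])
co=lambda p:W(*p[:3],[[50,45,36],[50,-45,36],[-50,45,36],[-50,-45,36]])
m=fit([("top",sc,px([(110,105),(257,127),(84,276),(233,298)],250,225,7)),("top",co,px([(95,88),(287,112),(75,297),(255,307)],250,225,7)),
 ("side",lambda p:sc(p)[[0,2,1,3]],px([(276,153),(122,157),(269,238),(108,240)],240,185,5.7)),
 ("side",lambda p:co(p)[[1,3]],px([(290,250),(92,257)],240,185,5.7))],[500,100,-.1,40,35])
print('weight')
fit([("top",lambda p:[[p[0],p[1],127],[p[0],p[1],96]],px([(152,210),(157,212)],250,225,7)),("side",lambda p:[[p[0],p[1],126],[p[0],p[1],96]],px([(180,52),(186,104)],240,185,5.7))],[500,100])
# casting: top corners near (-x side) visible
print('pred casting top corners top', [( (P("top",W(*m[:3],[[a,b,70] for a,b in((15,23),(15,-23),(-15,-23),(-15,23))]))-[250,225]+.5)*7).round().tolist()],
 ((P("side",W(*m[:3],[[a,b,70] for a,b in((15,23),(15,-23),(-15,-23),(-15,23))]))-[240,185]+.5)*5.7).round().tolist())
print('camera')
sb=px([(402,443),(468,518),(575,480),(507,405)],350,135,4,360)
c=fit([("side",lambda p:W(*p[:3],[[-45,45,12],[-45,-45,12],[45,-45,12],[45,45,12]]),sb),("top",lambda p:W(*p[:3],[[45,45,12],[-45,45,12]]),px([(66,167),(105,308)],295,135,6)),
 ("side",lambda p:W(*p[:3],[[4,0,12]]),px([(481,461)],350,135,4,360))],[650,0,.2])
a=.436
lens=lambda L:np.array([[ -60+x*np.cos(a)-z*-0 if 0 else -60+x*np.cos(a)-np.sin(a)*z*-1*-1, y,270+x*np.sin(a)+z*np.cos(a)] for x,y,z in L])
for x in(0,10,15,20):
  w=W(*c,lens([[x,0,0],[x,28,0],[x,-28,0],[x,0,28],[x,0,-28]]))
  print(x,((P("top",w)-[295,135]+.5)*6).round().tolist(),((P("side",w)-[350,135]+.5)*4+[360,0]).round().tolist())
E
```

```text
[ 5.08474e+02 -3.36118e+02  8.70000e-02] res [[-0.4, 0.1], [-0.3, -0.3], [-0.2, -0.4], [0.3, 0.1], [0.0, 0.0], [0.2, 0.3], [0.1, 0.3], [-0.4, 0.5], [-0.1, -0.8]]
mould
[ 4.87469e+02  1.71373e+02 -1.11000e-01  4.19480e+01  3.69340e+01] res [[0.1, 0.2], [0.3, -0.2], [0.5, 0.1], [0.6, -0.3], [0.2, 0.0], [-1.4, -0.1], [-0.8, -0.9], [-0.6, 1.1], [-0.1, 0.3], [-0.1, 0.7], [0.5, 0.0], [0.2, 0.8], [-0.5, -0.5], [-0.0, -0.4]]
weight
[487.712 172.686] res [[-0.3, 0.3], [0.0, -0.5], [0.0, 0.6], [-0.1, 0.0]]
pred casting top corners top [[[123.0, 168.0], [218.0, 181.0], [210.0, 243.0], [115.0, 231.0]]] [[221.0, 121.0], [216.0, 172.0], [158.0, 174.0], [164.0, 123.0]]
camera
[778.301  10.778   6.551] res [[-0.8, -1.2], [-0.6, 0.1], [0.7, -0.2], [-0.3, -0.3], [1.1, -0.2], [0.9, 0.6], [2.6, -1.1]]
0 [[208.0, 256.0], [151.0, 271.0], [265.0, 241.0], [217.0, 273.0], [200.0, 240.0]] [[435.0, 159.0], [411.0, 138.0], [460.0, 180.0], [420.0, 125.0], [449.0, 191.0]]
10 [[204.0, 236.0], [147.0, 251.0], [261.0, 222.0], [212.0, 253.0], [196.0, 221.0]] [[449.0, 149.0], [425.0, 128.0], [474.0, 171.0], [434.0, 115.0], [463.0, 181.0]]
15 [[201.0, 227.0], [144.0, 241.0], [258.0, 212.0], [210.0, 243.0], [193.0, 211.0]] [[456.0, 144.0], [431.0, 124.0], [481.0, 166.0], [441.0, 110.0], [470.0, 177.0]]
20 [[199.0, 217.0], [142.0, 231.0], [256.0, 202.0], [208.0, 233.0], [191.0, 202.0]] [[462.0, 139.0], [438.0, 119.0], [488.0, 161.0], [448.0, 105.0], [476.0, 172.0]]
```

Run:
```python
from h import *
a=.436
def lens(L): return np.array([[-60+x*np.cos(a)-z*np.sin(a),y,270+x*np.sin(a)+z*np.cos(a)] for x,y,z in L])
sb=px([(402,443),(468,518),(575,480),(507,405)],350,135,4,360)
S=lambda q:px(q,350,135,4,360); T=lambda q:px(q,295,135,6)
d=lambda p:W(*p[:3],[[u+p[3],v,12] for u,v in((-45,45),(-45,-45),(45,-45),(45,45))])
R=lambda p:W(*p[:3],lens([[p[4],28,0],[p[4],-28,0]]))
fit([("side",d,sb),("top",lambda p:d(p)[[3,0]],T([(66,167),(105,308)])),("side",lambda p:W(*p[:3],[[4,0,12],[4,0,100],[4,0,200]])[:1],S([(481,461)])),
 ("top",R,T([(138,247),(252,222)])),("side",lambda p:W(*p[:3],lens([[0,0,0],[p[4],0,0]])),S([(432,151),(446,139)]))],[775,12,.26,0,10])
```

```text
[7.73774e+02 1.14710e+01 2.51000e-01 5.26900e+00 1.59600e+01] res [[-0.6, -1.9], [-1.0, -0.5], [0.6, -0.5], [0.0, -0.7], [0.7, -0.6], [0.1, 0.3], [1.0, -1.0], [0.3, 0.1], [0.4, -0.3], [-1.5, 1.6], [0.5, 0.8]]
```

```bash
cat > g.py <<'E'
import numpy as np,sys
from scipy.spatial.transform import Rotation as R
from rig import manip
def go(target=None,Rt=None):
    s=manip.get_state();Rc=R.from_rotvec(s["tool_rot"]);p=s["ee_pos"]
    print('t',round(s["clock"],2),'p',p.round(1),'w',round(s["grip_width"],1),'gf',round(s["gripper_force"],1),'F',s["wrist_force"].round(1),'q',s["joint_pos"].round(2))
    if Rt is not None: print('turn units',((Rc.inv()*Rt).as_rotvec()/.12).round(3))
    if target is not None: print('shift units',(Rc.inv().apply(np.array(target)-p)/30).round(3), 'after turn',((Rt or Rc).inv().apply(np.array(target)-p)/30).round(3))
def down(yaw): # tool y at world-y turned by yaw, z down
    y=[-np.sin(yaw),np.cos(yaw),0];z=[0,0,-1];return R.from_matrix(np.c_[np.cross(y,z),y,z])
def view(yaw=.253,a=.436):
    x=np.array([np.cos(a)*np.cos(yaw),np.cos(a)*np.sin(yaw),np.sin(a)]);y=np.array([-np.sin(yaw),np.cos(yaw),0]);z=np.cross(x,y)
    return R.from_matrix(np.c_[-x,y,-z]),x
E
python3 -c "
from g import *
go([488,172,190],down(-.111))"
```

```text
t 0.1 p [244.3 601.8 247.3] w 85.5 gf 0.0 F [-0.7  0.7  0.4] q [ 1.01  0.25  1.56  0.    1.34 -0.17]
turn units [-0.014 -0.005 -2.29 ]
shift units [-12.917 -10.214   1.923] after turn [ -9.659 -13.339   1.91 ]
```

>>> {"api": "apply_moves", "payload": {
  "moves": [
    [[0,0,-0.763],[0,0,0],0.7],
    [[0,0,-0.763],[0,0,0],0.7],
    [[0,0,-0.763],[0,0,0],0.7],
    [[0,0,0],[-0.69,-0.95,0],0.7],
    [[0,0,0],[-0.69,-0.95,0],0.7],
    [[0,0,0],[-0.69,-0.95,0],0.7],
    [[0,0,0],[-0.69,-0.95,0],0.7],
    [[0,0,0],[-0.69,-0.95,0],0.7],
    [[0,0,0],[-0.69,-0.95,0],0.7],
    [[0,0,0],[-0.69,-0.95,0],0.7],
    [[0,0,0],[-0.69,-0.95,0],0.7],
    [[0,0,0],[-0.69,-0.95,0],0.7]
  ]
}}

```text
clock: 1.1
ee_pos: [401.5, 325.0, 247.9]
tool_rot: [-0.174, -3.136, 0.0]
wrist_force: [0.5, 0.9, -0.5]
grip_width: 59.7
gripper_force: 0.0
```

>>> {"api": "apply_moves", "payload": {
  "moves": [
    [[0,0,0],[-0.69,-0.95,0],0.7],
    [[0,0,0],[-0.69,-0.95,0],0.7],
    [[0,0,0],[-0.69,-0.95,0.3],0.7],
    [[0,0,0],[-0.69,-0.95,0.6],0.7],
    [[0,0,0],[0,0,0.7],0.7],
    [[0,0,0],[0,0,0.3],0.7],
    [[0,0,0],[0,0,0],0.7],
    [[0,0,0],[0,0,0],0.7]
  ]
}}

```text
clock: 1.77
ee_pos: [470.3, 204.8, 191.0]
tool_rot: [-0.173, -3.135, 0.0]
wrist_force: [-0.2, -0.4, -0.3]
grip_width: 59.4
gripper_force: 0.0
```

Run:
```python
from g import *;from h import *
from rig import get_image
go([488,172,117],down(-.111))
im=[]
for n,b in(("top",(245,225,300,280)),("side",(235,165,305,235))):
    a=get_image(n);x0,y0,x1,y1=b
    im.append(cv2.resize(a[y0:y1,x0:x1],(400,400),interpolation=cv2.INTER_CUBIC))
cv2.imwrite("pics/d1.png",np.hstack(im))
```

```text
t 1.77 p [470.3 204.8 191. ] w 59.4 gf 0.0 F [-0.2 -0.4 -0.3] q [ 0.19 -0.02  1.95  0.    1.21 -1.27]
turn units [-0.002 -0.011  0.008]
shift units [-0.71  -1.02   2.465] after turn [-0.707 -1.02   2.466]
```

View pics/d1.png

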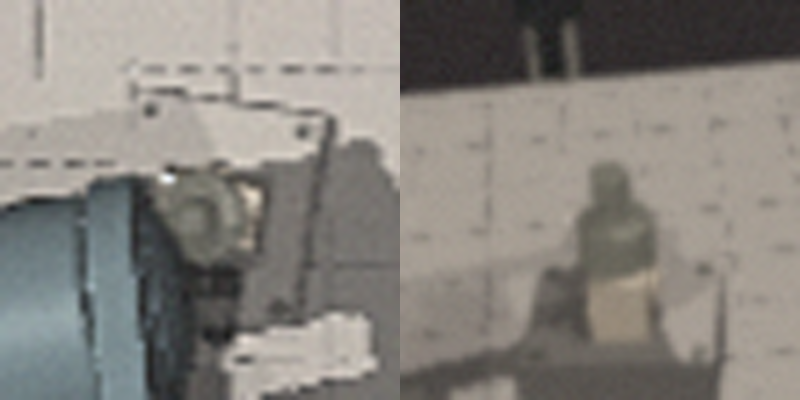

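The top crop shows the knob at about (197,212). In the side crop the knob's top is at (608,165) and the fingertips are at (533,78) and (573,76). I'll check these against the predicted positions.

Run:
```python
from h import *
t=P("top",[[488,172,124],[488,172,96]]);s=P("side",[[488,172,127],[488,172,96],[470.3,204.8,178]])
print(((t-[245,225]+.5)*400/55).round(),((s-[235,165]+.5)*400/70+[400,0]).round())
```

```text
[[195. 220.]
 [202. 216.]] [[610. 169.]
 [615. 220.]
 [563.  53.]]
```

>>> {"api": "apply_moves", "payload": {
  "moves": [
    [[0,0,0],[-0.37,-0.5,0],0.7],
    [[0,0,0],[-0.37,-0.49,0],0.7],
    [[0,0,0],[0,0,0],0.7],
    [[0,0,0],[0,0,0.7],0.6],
    [[0,0,0],[0,0,0.7],0.6],
    [[0,0,0],[0,0,0.65],0.6],
    [[0,0,0],[0,0,0.4],0.6],
    [[0,0,0],[0,0,0],0.6],
    [[0,0,0],[0,0,0],0.35],
    [[0,0,0],[0,0,0],0.3],
    [[0,0,0],[0,0,0],0.25],
    [[0,0,0],[0,0,0],0.2]
  ],
  "squeeze": 20
}}

```text
clock: 2.87
ee_pos: [490.9, 172.6, 119.5]
tool_rot: [0.174, 3.134, 0.002]
wrist_force: [-0.1, 0.3, 3.5]
grip_width: 18.6
gripper_force: 19.6
```

>>> {"api": "apply_moves", "payload": {
  "moves": [
    [[0,0,0],[0,0,0],0.15],
    [[0,0,0],[0,0,0],0.1],
    [[0,0,0],[0,0,0],0.1],
    [[0,0,0],[0,0,0],0.1],
    [[0,0,0],[0,0,0],0.1]
  ]
}}

```text
clock: 3.28
ee_pos: [491.0, 172.6, 119.5]
tool_rot: [0.175, 3.134, 0.002]
wrist_force: [-0.6, 2.2, 5.7]
grip_width: 18.9
gripper_force: 19.8
```

```bash
python3 -c "
from g import *
go([489,173,117],down(-.111))"
```

```text
t 3.28 p [491.  172.6 119.5] w 18.9 gf 19.8 F [-0.6  2.2  5.7] q [ 0.12  0.1   1.98  0.    1.06 -1.34]
turn units [ 0.011  0.025 -0.003]
shift units [0.068 0.005 0.082] after turn [0.067 0.005 0.082]
```

>>> {"api": "apply_moves", "payload": {
  "moves": [
    [[0,0,0],[0,0,0],0.5],
    [[0,0,0],[0,0,0],0.5],
    [[0,0,0],[0,0,0],0.5],
    [[0,0,1],[0,0,0],0.5],
    [[0,0,1],[0,0,0],0.5],
    [[0,0,1],[0,0,0],0.5],
    [[0,0,1],[0,0,0],0.5],
    [[0,0,1],[0,0,0],0.5],
    [[0,0,1],[0,0,0],0.5],
    [[0,0,1],[0,0,0],0.5],
    [[0,0,1],[0,0,0],0.5],
    [[0,0,1],[0,0,0],0.5]
  ]
}}

```text
clock: 4.28
ee_pos: [489.3, 172.0, 117.4]
tool_rot: [-1.77, -2.595, 0.001]
wrist_force: [0.3, -0.7, 0.7]
grip_width: 43.0
gripper_force: 0.0
```

>>> {"api": "apply_moves", "payload": {
  "moves": [
    [[0,0,1],[0,0,0],0.5],
    [[0,0,1],[0,0,0],0.5],
    [[0,0,1],[0,0,0],0.5],
    [[0,0,1],[0,0,0],0.5],
    [[0,0,0.1],[0,0,0.05],0.4],
    [[0,0,0],[0,0,0],0.4],
    [[0,0,0],[0,0,0],0.4]
  ]
}}

```text
clock: 4.87
ee_pos: [489.4, 172.1, 115.9]
tool_rot: [-2.34, -2.096, 0.001]
wrist_force: [-0.0, -0.4, -0.3]
grip_width: 34.1
gripper_force: 0.0
```

```bash
python3 -c "
from g import *
go([491,172.6,118],down(-.111-1.5708))"
```

```text
t 4.87 p [489.4 172.1 115.9] w 34.1 gf 0.0 F [-0.  -0.4 -0.3] q [ 0.12  0.11  1.98 -0.    1.06  0.23]
turn units [-0.006  0.002  0.009]
shift units [ 0.022  0.05  -0.069] after turn [ 0.023  0.05  -0.069]
```

>>> {"api": "apply_moves", "payload": {
  "moves": [
    [[0,0,0],[0,0,-0.06],0.3],
    [[0,0,0],[0,0,0],0.25],
    [[0,0,0],[0,0,0],0.2],
    [[0,0,0],[0,0,0],0.1],
    [[0,0,0],[0,0,0],0.1],
    [[0,0,0],[0,0,0],0.1],
    [[0,0,0],[0,0,0],0.1]
  ],
  "squeeze": 20
}}

```text
clock: 5.45
ee_pos: [489.9, 172.3, 118.4]
tool_rot: [2.342, 2.093, 0.0]
wrist_force: [-1.8, 0.4, 3.3]
grip_width: 19.1
gripper_force: 19.7
```

>>> {"api": "apply_moves", "payload": {
  "moves": [
    [[0,0,0],[0,0,0],0.05],
    [[0,0,0],[0,0,0],0],
    [[0,0,0],[0,0,0],0],
    [[0,0,0],[0,0,-0.2],0],
    [[0,0,0],[0,0,-0.5],0],
    [[0,0,0],[0,0,-0.8],0],
    [[0,0,0],[0,0,0],0],
    [[0,0,0],[0,0,0],0]
  ],
  "squeeze": 50
}}

```text
clock: 6.12
ee_pos: [490.4, 172.2, 163.6]
tool_rot: [2.341, 2.092, 0.003]
wrist_force: [-1.4, -0.9, -2.8]
grip_width: 17.7
gripper_force: 49.1
```

```bash
python3 -c "
from g import *
go([508,-336,168],down(-.111-1.5708))"
```

```text
t 6.12 p [490.4 172.2 163.6] w 17.7 gf 49.1 F [-1.4 -0.9 -2.8] q [ 0.12  0.03  1.96 -0.    1.15  0.23]
turn units [ 0.021 -0.004 -0.011]
shift units [-16.768   2.482  -0.147] after turn [-16.771   2.46   -0.145]
```

>>> {"api": "apply_moves", "payload": {
  "moves": [
    [[0,0,0],[-0.5,0.1,0],0],
    [[0,0,0],[-0.9,0.13,0],0],
    [[0,0,0],[-0.9,0.13,0],0],
    [[0,0,0],[-0.9,0.13,0],0],
    [[0,0,0],[-0.9,0.13,0],0],
    [[0,0,0],[-0.9,0.13,0],0],
    [[0,0,0],[-0.9,0.13,0],0],
    [[0,0,0],[-0.9,0.13,0],0],
    [[0,0,0],[-0.9,0.13,0],0],
    [[0,0,0],[-0.9,0.13,0],0],
    [[0,0,0],[-0.9,0.13,0],0],
    [[0,0,0],[-0.9,0.13,0],0]
  ]
}}

```text
clock: 7.12
ee_pos: [499.1, -143.8, 160.8]
tool_rot: [-2.341, -2.091, 0.002]
wrist_force: [0.6, -0.5, -2.9]
grip_width: 17.7
gripper_force: 49.1
```

>>> {"api": "apply_moves", "payload": {
  "moves": [
    [[0,0,0],[-0.9,0.13,0],0],
    [[0,0,0],[-0.9,0.13,0],0],
    [[0,0,0],[-0.9,0.13,0],0],
    [[0,0,0],[-0.9,0.13,0],0],
    [[0,0,0],[-0.9,0.13,0],0],
    [[0,0,0],[-0.9,0.13,0],0],
    [[0,0,0],[-0.9,0.13,0],0],
    [[0,0,0],[-0.5,0.1,0],0],
    [[0,0,0],[0,0,0],0],
    [[0,0,0],[0,0,0],0],
    [[0,0,0],[0,0,0],0]
  ]
}}

```text
clock: 8.03
ee_pos: [506.9, -347.8, 161.2]
tool_rot: [-2.34, -2.091, -0.0]
wrist_force: [0.6, 0.6, -2.6]
grip_width: 18.2
gripper_force: 49.1
```

```bash
python3 -c "
from g import *
go([508.5,-336,90],down(-.111-1.5708))"
```

```text
t 8.03 p [ 506.9 -347.8  161.2] w 18.2 gf 49.1 F [ 0.6  0.6 -2.6] q [-0.79  0.26  1.71  0.    1.18 -0.67]
turn units [-0.02  -0.019 -0.009]
shift units [0.391 0.014 2.376] after turn [0.397 0.009 2.375]
```

>>> {"api": "apply_moves", "payload": {
  "moves": [
    [[0,0,0],[0.4,0.03,0],0],
    [[0,0,0],[0,0,0.8],0],
    [[0,0,0],[0,0,0.8],0],
    [[0,0,0],[0,0,0.8],0],
    [[0,0,0],[0,0,0.1],0],
    [[0,0,0],[0,0,0],0],
    [[0,0,0],[0,0,0],0]
  ]
}}

```text
clock: 8.62
ee_pos: [510.5, -336.7, 89.1]
tool_rot: [2.341, 2.094, 0.0]
wrist_force: [-0.2, -0.0, -2.2]
grip_width: 18.0
gripper_force: 49.4
```

Run:
```python
from g import *;from h import *
from rig import get_image
go([508.5,-336,60],down(-.111-1.5708))
im=[]
for n,b in(("top",(390,220,450,280)),("side",(265,320,345,400))):
    a=get_image(n);x0,y0,x1,y1=b;cv2.imwrite(f"pics/raw_{n}.png",a)
    im.append(cv2.resize(a[y0:y1,x0:x1],(400,400),interpolation=cv2.INTER_CUBIC))
cv2.imwrite("pics/d2.png",np.hstack(im))
u=manip.get_state()["ee_pos"]-[0,0,48.4]
for n,x0,y0,k,o in(("top",390,220,400/60,0),("side",265,320,5,400)):
    q=P(n,[u,u+[0,0,26],[508.5,-336,18]]);print(n,((q-[x0,y0]+.5)*k+[o,0]).round().tolist())
```

```text
t 8.62 p [ 510.5 -336.7   89.1] w 18.0 gf 49.4 F [-0.2 -0.  -2.2] q [-0.77  0.34  1.75  0.    1.04 -0.66]
turn units [ 0.008  0.005 -0.003]
shift units [ 0.017 -0.07   0.97 ] after turn [ 0.016 -0.069  0.971]
top [[219.0, 193.0], [233.0, 195.0], [202.0, 196.0]]
side [[578.0, 284.0], [575.0, 244.0], [574.0, 316.0]]
```

View pics/d2.png

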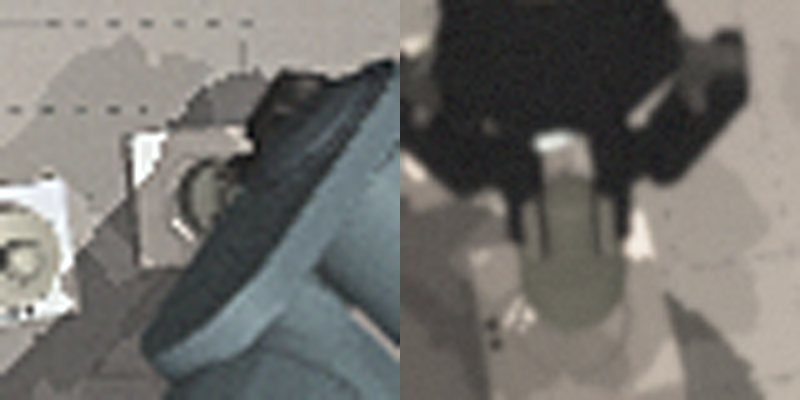

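Side crop: the weight's base spans x 522 to 627 with its lowest edge at y≈330, over the recess, whose right rim is at x≈632. I'll compare the predicted extents.

Run:
```python
from h import *
def ext(n,c,r,x0,y0,k,o):
    a=np.linspace(0,6.28,200);q=(P(n,np.c_[c[0]+r*np.cos(a),c[1]+r*np.sin(a),a*0+c[2]])-[x0,y0]+.5)*k+[o,0]
    return q.min(0).round(1),q.max(0).round(1)
print('weight under',ext("side",(510.5,-336.7,40.7),20,265,320,5,400))
print('weight top',ext("side",(510.5,-336.7,66.7),20,265,320,5,400))
print('rim side, obs 532-663,100-230',ext("side",(508.5,-336,18),21.5,265,355,5.7,399))
print('rim top, obs 517-607,125-215',ext("top",(508.5,-336,18),21.5,395,225,7,385))
# subpixel: detect rim in the raw initial side picture via dark crescent
for n,b,k in(("side",(265,355,335,400),1),("top",(395,225,450,280),1)):
    g=cv2.cvtColor(cv2.imread(f"pics/{n}0.png"),6)[b[1]:b[3],b[0]:b[2]]
    print(n);
    for r in range(10,43,3) if n=="side" else range(15,34,2): print(r+b[1],' '.join(map(str,g[r,15:52] if n=="side" else g[r,14:38])))
```

```text
weight under (array([523.5, 233. ]), array([629.7, 335.6]))
weight top (array([519.3, 193. ]), array([627.7, 295.7]))
rim side, obs 532-663,100-230 (array([533.2,  99.3]), array([661. , 224.8]))
rim top, obs 517-607,125-215 (array([520. , 127.5]), array([604.8, 213.6]))
side
365 164 167 166 168 165 166 162 167 166 165 166 166 169 169 172 179 189 195 201 212 221 226 231 233 234 236 238 237 239 238 238 238 239 233 202 171 167
368 166 168 172 178 186 193 204 215 220 224 231 235 235 237 238 238 238 238 238 237 237 238 239 237 238 239 239 238 238 239 239 238 239 238 230 194 169
371 233 236 237 239 239 238 239 238 237 237 238 238 238 238 237 237 236 235 235 233 231 232 234 234 234 237 238 239 238 239 239 238 238 238 236 222 185
374 232 238 238 238 239 238 238 237 237 237 237 234 225 208 177 157 146 147 150 149 146 141 142 144 154 162 189 220 233 237 238 239 238 239 238 235 212
377 222 235 237 238 238 238 238 238 237 229 211 166 154 190 223 231 231 233 237 238 239 238 238 237 236 230 216 163 149 182 222 236 238 238 238 239 234
380 192 231 238 238 238 239 238 235 219 175 183 225 236 238 238 
[... 1142 characters left out ...]
162 168
246 66 251 236 229 232 213 232 230 230 231 228 228 232 232 237 230 151 230 233 233 228 172 163 166
248 71 209 238 231 230 223 232 230 227 230 230 229 229 230 235 226 132 163 237 234 229 191 160 169
250 89 160 243 232 230 214 232 229 229 229 229 229 229 228 232 232 185 194 235 234 226 168 140 169
252 103 100 246 236 231 215 232 232 230 229 232 229 229 233 236 212 149 238 233 231 231 205 158 162
254 148 108 249 235 229 231 231 200 225 232 231 231 230 211 132 208 239 232 230 230 233 221 158 161
256 147 71 251 235 229 231 230 230 232 235 236 230 242 237 235 232 228 230 231 230 232 224 170 162
258 172 71 217 241 231 232 231 232 236 230 121 88 177 97 203 234 232 230 233 232 233 214 173 163
```

```bash
python3 -c "
from g import *
go([509,-338.3,69],down(-.111-1.5708))"
```

```text
t 8.72 p [ 511.  -337.8   90.3] w 17.9 gf 49.4 F [-0.5 -0.3 -2. ] q [-0.77  0.34  1.75  0.    1.04 -0.66]
turn units [ 0.025  0.019 -0.007]
shift units [-0.022 -0.068  0.71 ] after turn [-0.024 -0.066  0.711]
```

>>> {"api": "apply_moves", "payload": {
  "moves": [
    [[0,0,0],[-0.03,-0.05,0.3],0],
    [[0,0,0],[0,0,0.3],0],
    [[0,0,0],[0,0,0.1],0],
    [[0,0,0],[0,0,0],0],
    [[0,0,0],[0,0,0],0]
  ]
}}

```text
clock: 9.13
ee_pos: [508.0, -337.9, 66.6]
tool_rot: [-2.342, -2.092, 0.0]
wrist_force: [-0.5, -0.5, -2.4]
grip_width: 18.1
gripper_force: 49.4
```

>>> {"api": "apply_moves", "payload": {
  "moves": [
    [[0,0,0],[0,0,0.1],0],
    [[0,0,0],[0,0,0.1],0],
    [[0,0,0],[0,0,0],0],
    [[0,0,0],[0,0,0],0]
  ]
}}

```text
clock: 9.47
ee_pos: [508.2, -337.8, 60.8]
tool_rot: [-2.342, -2.093, -0.0]
wrist_force: [0.7, -0.0, -3.4]
grip_width: 18.0
gripper_force: 49.3
```

>>> {"api": "apply_moves", "payload": {
  "moves": [
    [[0,0,0],[0,0,0.07],0],
    [[0,0,0],[0,0,0.05],0],
    [[0,0,0],[0,0,0],0],
    [[0,0,0],[0,0,0],0]
  ]
}}

```text
clock: 9.8
ee_pos: [508.3, -338.0, 57.4]
tool_rot: [2.343, 2.093, 0.0]
wrist_force: [1.3, 0.3, -3.0]
grip_width: 18.1
gripper_force: 49.3
```

>>> {"api": "apply_moves", "payload": {
  "moves": [
    [[0,0,0],[0,0,0.05],0],
    [[0,0,0],[0,0,0.05],0],
    [[0,0,0],[0,0,0],0],
    [[0,0,0],[0,0,0],0]
  ]
}}

```text
clock: 10.13
ee_pos: [508.6, -338.4, 56.5]
tool_rot: [2.342, 2.093, -0.0]
wrist_force: [-2.5, 3.3, 9.9]
grip_width: 17.9
gripper_force: 50.6
```

>>> {"api": "apply_moves", "payload": {
  "moves": [
    [[0,0,0],[0,0,-0.05],0.15],
    [[0,0,0],[0,0,0],0.25],
    [[0,0,0],[0,0,0],0.35],
    [[0,0,0],[0,0,0],0.5],
    [[0,0,0],[0,0,0],0.5],
    [[0,0,0],[0,0,-0.4],0.5],
    [[0,0,0],[0,0,-1],0.5],
    [[0,0,0],[0,0,-1],0.5],
    [[0,0,0],[0,0,-1],0.5],
    [[0,0,0],[0.5,0,-0.6],0.7],
    [[0,0,0],[1,0,0],0.9],
    [[0,0,0],[1,0,0],0.9]
  ]
}}

```text
clock: 11.13
ee_pos: [517.6, -264.2, 179.3]
tool_rot: [2.341, 2.088, 0.001]
wrist_force: [-0.0, 0.3, -0.6]
grip_width: 76.3
gripper_force: 0.0
```

>>> {"api": "apply_moves", "payload": {
  "moves": [
    [[0,0,0],[1,0,0],0.9],
    [[0,0,-0.9],[0.9,0,0],0.9],
    [[0,0,-0.9],[0.9,0,0],0.9],
    [[0,0,-0.9],[0.7,0,0],0.9],
    [[0,0,-0.9],[0,0,0],0.9],
    [[0,0,-0.9],[0,0,0],0.9],
    [[0,0,-0.9],[0,0,0],0.9],
    [[0,0,-0.9],[0,0,0],0.9],
    [[0,0,-0.9],[0,0,0],0.9]
  ]
}}

```text
clock: 11.88
ee_pos: [521.2, -159.0, 177.0]
tool_rot: [1.243, 2.884, -0.0]
wrist_force: [-0.5, 0.4, -0.4]
grip_width: 76.8
gripper_force: 0.0
```

Run:
```python
from g import *;from h import *
from rig import get_image
go([488,172,140],down(-.111))
im=[]
for n,b in(("top",(340,220,440,280)),("side",(250,275,350,400))):
    a=get_image(n);x0,y0,x1,y1=b
    im.append(cv2.resize(a[y0:y1,x0:x1],None,fx=4,fy=4,interpolation=cv2.INTER_CUBIC))
im[0]=cv2.copyMakeBorder(im[0],0,260,0,0,0)
b=cv2.resize(get_image("top")[225:280,245:305],(240,220),interpolation=cv2.INTER_CUBIC);im[0][260:480,:240]=b
cv2.imwrite("pics/d3.png",np.hstack(im))
```

```text
t 11.88 p [ 521.2 -159.   177. ] w 76.8 gf 0.0 F [-0.5  0.4 -0.4] q [-0.5   0.08  1.88 -0.    1.18 -1.26]
turn units [-1.000e-03  1.000e-02 -5.855e+00]
shift units [8.779 6.774 1.226] after turn [ 2.321 10.842  1.234]
```

View pics/d3.png

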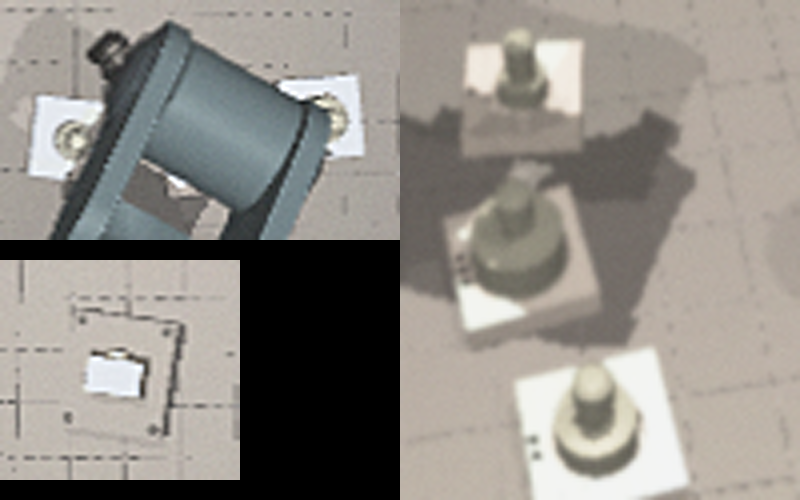

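The weight sits upright in the two-dot stand and the other weights are undisturbed. The casting's top shows as a clean white quad at about (114,375) in the inset. I'll measure it by threshold.

Run:
```python
from g import *;from h import *
from rig import get_image
a=get_image("top");x0,y0,x1,y1=255,238,295,270
k=8;c=cv2.resize(cv2.cvtColor(a,6)[y0:y1,x0:x1],None,fx=k,fy=k,interpolation=cv2.INTER_CUBIC)
m=(c>215).astype(np.uint8);cs=cv2.findContours(m,0,1)[0];q=max(cs,key=cv2.contourArea)
r=cv2.minAreaRect(q);bx=(cv2.boxPoints(r)+.5)/k-.5+[x0,y0];print(r,bx.round(1).tolist())
bx=bx[np.argsort(np.arctan2(bx[:,1]-bx[:,1].mean(),bx[:,0]-bx[:,0].mean()))] # TL,TR,BR,BL
fit([("top",lambda p:W(*p,[[15,23,70],[15,-23,70],[-15,-23,70],[-15,23,70]]),bx)],[488,172,-.1])
```

```text
((145.67218017578125, 129.72596740722656), (111.12508392333984, 70.4140396118164), 7.696051120758057) [[265.3, 257.2], [266.5, 248.5], [280.2, 250.3], [279.1, 259.1]]
[ 4.87867e+02  1.73109e+02 -1.16000e-01] res [[0.1, -0.1], [-0.1, -0.1], [-0.1, 0.1], [0.1, 0.1]]
```

>>> {"api": "apply_moves", "payload": {
  "moves": [
    [[0,0,-0.98],[0,0,0],0.9],
    [[0,0,-0.98],[0,0,0],0.9],
    [[0,0,-0.98],[0,0,0],0.9],
    [[0,0,-0.98],[0,0,0],0.9],
    [[0,0,-0.98],[0,0,0],0.9],
    [[0,0,-0.98],[0,0,0],0.9],
    [[0,0,0],[0.19,0.9,0],0.9],
    [[0,0,0],[0.19,0.9,0],0.9],
    [[0,0,0],[0.19,0.9,0],0.9],
    [[0,0,0],[0.19,0.9,0],0.9],
    [[0,0,0],[0.19,0.9,0],0.9],
    [[0,0,0],[0.19,0.9,0],0.9]
  ]
}}

```text
clock: 13.08
ee_pos: [505.1, 7.1, 176.4]
tool_rot: [0.182, 3.136, -0.0]
wrist_force: [-1.0, -0.3, -0.3]
grip_width: 77.0
gripper_force: 0.0
```

>>> {"api": "apply_moves", "payload": {
  "moves": [
    [[0,0,0],[0.19,0.9,0],0.9],
    [[0,0,0],[0.19,0.9,0],0.9],
    [[0,0,0],[0.19,0.9,0],0.9],
    [[0,0,0],[0.19,0.9,0],0.9],
    [[0,0,0],[0.19,0.9,0.3],0.9],
    [[0,0,0],[0.19,0.9,0.6],0.9],
    [[0,0,0],[0,0,0.3],0.9],
    [[0,0,0],[0,0,0],0.9],
    [[0,0,0],[0,0,0],0.9]
  ]
}}

```text
clock: 13.83
ee_pos: [489.5, 170.4, 139.8]
tool_rot: [-0.18, -3.135, 0.001]
wrist_force: [-0.2, -0.0, -0.7]
grip_width: 77.1
gripper_force: 0.0
```

```bash
python3 -c "
from g import *
go([488,173,57.5],down(-.118))"
```

```text
t 13.83 p [489.5 170.4 139.8] w 77.1 gf 0.0 F [-0.2 -0.  -0.7] q [ 0.12  0.07  1.97 -0.    1.1  -1.34]
turn units [-0.005 -0.008  0.03 ]
shift units [0.057 0.082 2.742] after turn [0.06  0.08  2.742]
```

>>> {"api": "apply_moves", "payload": {
  "moves": [
    [[0,0,0.03],[0.05,0.08,0.6],0.9],
    [[0,0,0],[0,0,0.8],0.9],
    [[0,0,0],[0,0,0.8],0.9],
    [[0,0,0],[0,0,0.45],0.9],
    [[0,0,0],[0,0,0],0.8],
    [[0,0,0],[0,0,0],0.7],
    [[0,0,0],[0,0,0],0.6],
    [[0,0,0],[0,0,0],0.5],
    [[0,0,0],[0,0,0],0.4],
    [[0,0,0],[0,0,0],0.4],
    [[0,0,0],[0,0,0],0.4]
  ],
  "squeeze": 25
}}

```text
clock: 14.75
ee_pos: [490.3, 173.2, 62.5]
tool_rot: [0.183, 3.132, -0.0]
wrist_force: [-0.1, -1.2, 6.8]
grip_width: 45.9
gripper_force: 27.1
```

>>> {"api": "apply_moves", "payload": {
  "moves": [
    [[0,0,0],[0,0,0],0.3],
    [[0,0,0],[0,0,0],0.3],
    [[0,0,0],[0,0,0],0.3]
  ],
  "squeeze": 50
}}

```text
clock: 15.0
ee_pos: [490.5, 173.2, 62.7]
tool_rot: [0.183, 3.132, 0.0]
wrist_force: [0.4, -2.0, 6.5]
grip_width: 45.2
gripper_force: 51.9
```

```bash
python3 -c "
from g import *
go([488,173,57.5],down(-.118))"
```

```text
t 15.0 p [490.5 173.2  62.7] w 45.2 gf 51.9 F [ 0.4 -2.   6.5] q [ 0.12  0.2   1.99 -0.    0.94 -1.33]
turn units [0.003 0.036 0.009]
shift units [ 0.082 -0.018  0.172] after turn [ 0.081 -0.018  0.173]
```

>>> {"api": "apply_moves", "payload": {
  "moves": [
    [[0,0,0],[0,0,-0.2],0.3],
    [[0,0,0],[0,0,-0.4],0.3],
    [[0,0,0],[0,0,-0.6],0.3],
    [[0,0,0],[0,0,-0.8],0.3],
    [[0,0,0],[0,0,-0.8],0.3],
    [[0,0,0],[0,0,-0.8],0.3],
    [[0,0,0],[0,0,-0.5],0.3],
    [[0,0,0],[0,0,0],0.3],
    [[0,0,0],[0,0,0],0.3],
    [[0,0,0],[0,0,0],0.3]
  ]
}}

```text
clock: 15.83
ee_pos: [487.4, 173.2, 182.4]
tool_rot: [-0.184, -3.134, 0.0]
wrist_force: [0.1, 0.3, -1.2]
grip_width: 45.1
gripper_force: 52.1
```

```bash
python3 -c "
from g import *
Rt,x=view();z=np.cross(x,Rt.as_matrix()[:,1])
a=.436
vp=np.array([774-60*np.cos(.253),12-60*np.sin(.253),270])-120*x
# casting-frame TCP about (1.5,0,54.7); boss at (21,0,48)
t=vp+x*(1.5-21)+z*(54.7-48);print(vp,t);go(t,Rt)
go(t-x*60,Rt)"
```

```text
[610.59898831 -30.24569415 219.32195273] [590.74649215 -35.37835809 217.15997285]
t 15.83 p [487.4 173.2 182.4] w 45.1 gf 52.1 F [ 0.1  0.3 -1.2] q [ 0.12  0.01  1.95  0.    1.19 -1.33]
turn units [-0.672 -3.612 -3.034]
shift units [-4.229 -6.505 -1.167] after turn [-1.934 -7.595 -0.379]
t 15.83 p [487.4 173.2 182.4] w 45.1 gf 52.1 F [ 0.1  0.3 -1.2] q [ 0.12  0.01  1.95  0.    1.19 -1.33]
turn units [-0.672 -3.612 -3.034]
shift units [-2.541 -7.16  -0.318] after turn [ 0.066 -7.595 -0.379]
```

>>> {"api": "apply_moves", "payload": {
  "moves": [
    [[-0.112,-0.602,-0.506],[0,0,0],0.3],
    [[-0.112,-0.602,-0.506],[0,0,0],0.3],
    [[-0.112,-0.602,-0.506],[0,0,0],0.3],
    [[-0.112,-0.602,-0.506],[0,0,0],0.3],
    [[-0.112,-0.602,-0.506],[0,0,0],0.3],
    [[-0.112,-0.602,-0.506],[0,0,0],0.3],
    [[0,0,0],[0,-0.7,-0.1],0.3],
    [[0,0,0],[0,-0.8,-0.1],0.3],
    [[0,0,0],[0,-0.8,-0.1],0.3],
    [[0,0,0],[0,-0.8,0],0.3],
    [[0,0,0],[0,-0.8,0],0.3],
    [[0,0,0],[0,-0.8,0],0.3]
  ]
}}

```text
clock: 16.83
ee_pos: [518.9, 35.0, 189.6]
tool_rot: [-0.342, 2.688, 0.077]
wrist_force: [0.2, -0.9, -0.8]
grip_width: 45.0
gripper_force: 52.1
```

>>> {"api": "apply_moves", "payload": {
  "moves": [
    [[0,0,0],[0,-0.8,0],0.3],
    [[0,0,0],[0,-0.8,0],0.3],
    [[0,0,0],[0,-0.8,0],0.3],
    [[0,0,0],[0,-0.4,0],0.3],
    [[0,0,0],[0,0,0],0.3],
    [[0,0,0],[0,0,0],0.3],
    [[0,0,0],[0,0,0],0.3]
  ]
}}

```text
clock: 17.42
ee_pos: [540.2, -44.6, 190.3]
tool_rot: [-0.342, 2.686, 0.078]
wrist_force: [0.6, 0.5, -1.0]
grip_width: 45.1
gripper_force: 52.1
```

```bash
python3 -c "
from g import *
go([590.7,-35.4,217.2],view()[0])"
```

```text
t 17.42 p [540.2 -44.6 190.3] w 45.1 gf 52.1 F [ 0.6  0.5 -1. ] q [-0.41 -0.15  2.12  0.36  0.85 -2.43]
turn units [ 0.013  0.001 -0.001]
shift units [-1.926 -0.125 -0.092] after turn [-1.926 -0.125 -0.092]
```

>>> {"api": "apply_moves", "payload": {
  "moves": [
    [[0,0,0],[-0.3,-0.12,-0.09],0.3],
    [[0,0,0],[-0.5,0,0],0.3],
    [[0,0,0],[-0.5,0,0],0.3],
    [[0,0,0],[-0.4,0,0],0.3],
    [[0,0,0],[-0.2,0,0],0.3],
    [[0,0,0],[0,0,0],0.3],
    [[0,0,0],[0,0,0],0.3],
    [[0,0,0],[0,0,0],0.3]
  ]
}}

```text
clock: 18.08
ee_pos: [590.2, -36.0, 217.7]
tool_rot: [-0.342, 2.685, 0.076]
wrist_force: [-0.1, -0.2, -0.8]
grip_width: 44.8
gripper_force: 52.1
```

Run:
```python
from g import *;from h import *
from rig import get_image
go([590.7,-35.4,217.2],view()[0])
s=manip.get_state();Rc=R.from_rotvec(s["tool_rot"]).as_matrix();p=s["ee_pos"]
x,y,z=-Rc[:,0],Rc[:,1],-Rc[:,2]
face=p+x*19.5-z*6.7;print(face)
im=[]
for n,b in(("top",(280,130,380,230)),("side",(310,120,410,270))):
    a=get_image(n);x0,y0,x1,y1=b
    im.append(cv2.resize(a[y0:y1,x0:x1],None,fx=4,fy=4,interpolation=cv2.INTER_CUBIC))
    o=p-1.5*x-54.7*z
    print(n,((P(n,[face]+[o+a*x+b*y+c*z for a,b,c in((15,-23,62),(-15,-23,62),(15,-23,0),(-15,-23,0),(15,23,0))])-[x0,y0]+.5)*4+[400*(n=="side"),0]).round().tolist())
im[0]=cv2.copyMakeBorder(im[0],0,200,0,0,0)
cv2.imwrite("pics/d4.png",np.hstack(im))
```

```text
t 18.08 p [590.2 -36.  217.7] w 44.8 gf 52.1 F [-0.1 -0.2 -0.8] q [-0.35 -0.06  1.99  0.32  0.87 -2.34]
turn units [0.003 0.011 0.004]
shift units [-0.011  0.014  0.024] after turn [-0.011  0.014  0.024]
[610.08054411 -30.81330352 219.8994559 ]
top [[229.0, 348.0], [264.0, 355.0], [271.0, 391.0], [250.0, 325.0], [257.0, 359.0], [192.0, 339.0]]
side [[459.0, 331.0], [457.0, 342.0], [413.0, 372.0], [498.0, 409.0], [456.0, 438.0], [466.0, 368.0]]
```

View pics/d4.png

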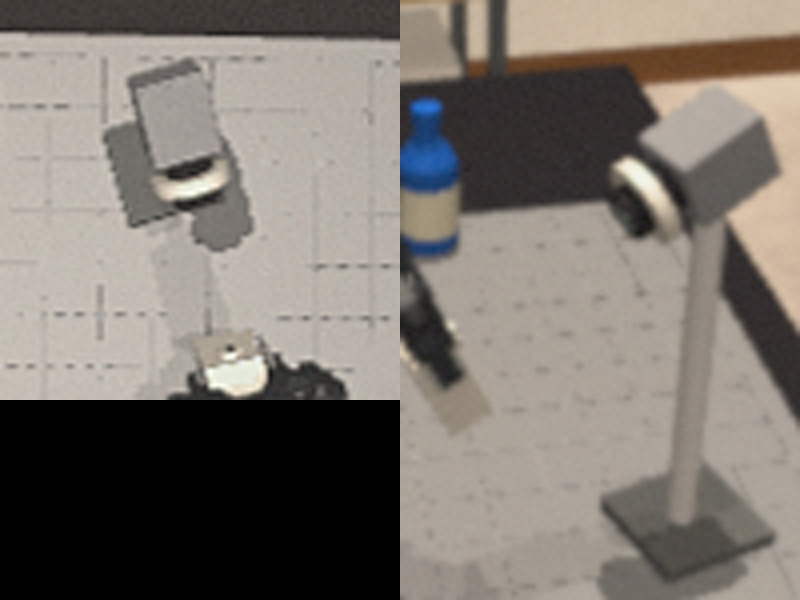

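The casting's bottom edge in the side crop runs (455,433) to (492,407), against a predicted (456,438) to (498,409), and the top view agrees too. The errors are a few mm, well inside the 20 mm tolerance, so I'm handing in.

```bash
python3 -c "
from rig import close_job
print(close_job())"
```

```text
the job is handed in; nothing more can be done
None
```

The job is handed in, with no verdict shown: the weight is in the two-dot stand's recess, and the casting is held still at the view point, square to the lens within a few mm by my camera estimate.

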